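Lock the fixture stop with the right T-key

ROBOT

A 6-joint arm with a two-finger parallel gripper is mounted at the origin on the work surface; the furniture and walls round the work are solid. World frame = base frame: x ahead of the robot, y to its left, z up, the work surface at z = 0. Lengths are in mm, angles in rad, forces in N, time in s.
With the tool pointing down it reaches from about 375 to 750 mm from the base axis. Payload 9 kg.
Tool frame: the origin (TCP) lies midway between the tips of the shut fingers; the grasp point (between the pads) lies 19 mm behind it; z points along the fingers, y is the line along which they close (so a half turn about z gives the same grasp; the last joint's range is limited). The gripper opens to 85 mm and grips with 20 to 120 N. Pads are 22 mm wide; open, the fingers measure 114 mm over their backs; the gripper's body (76 mm by 85 mm) begins 54 mm behind the grasp point. The pads swing forward as they close: fully open they stand 13 mm farther back than shut.
Start: joints at [-1.494, 0.104, 0.097, 1.564, 0, 1.353], TCP at [174.339, -574.145, 231.331] pointing down, gripper open.
Joint ranges: [-2.99, 2.99], [-0.84, 1.86], [-1.1, 1.16], [-1.84, 2.11], [-1.51, 1.56], [-3.14, 3.14]. Speed limits (rad/s): [2.22, 2.22, 2.57, 3.14, 3.14, 3.14].

INTERFACE

Orientations are given as a rotation vector (axis times angle).
In Python, from station import sensors, optics, ctrl, spotter gives the robot as it stands.
- The arm moves only by the tool drive_tool, never from a script. Its argument "series" is one flat list of numbers, 5 for each row, row after row: the shift along the tool's x, y, z as a fraction of full scale, then the turn about the tool's z as a fraction of full scale, then the opening, from 0 (shut) to 1 (fully open). In form: [tx, ty, tz, turn, hand, tx, ty, tz, turn, hand, ...]. A call has 1 to 12 rows; each row is the pose to reach, as a shift and turn from the pose commanded when the call began, along the tool's axes at that moment, turning the shorter way round; what a row does not reach only later rows make up. Full scale, the value 1, is 20 cm for a shift and pi rad for a turn. A row lasts 1/12 s, in which the tool goes at most 41.7 mm and 7.16 degrees, less where a joint would pass 70% of its speed; a pose out of reach is approached as far as the arm can. A call with a number of a shift or a turn outside -1 to 1 is refused whole. A call with a gripper value outside its range is refused whole. The fingers move at their own pace and stop on an object; "squeeze" is the grip in N (left out, the last holds). Time passes only in rows, so rows that repeat a pose let the fingers close. It gives the time, the measured TCP pose, the force, the opening and the grip force at its end, in the units of the state.
- sensors.read_state(): the state, without advancing time (a new reading comes with each control period).
- optics.snapshot(name): name is "scene" or "top" or "wrist"; returns a dict with "img" (384x512x3 uint8, blue, green, red), "K" (3x3 intrinsics, pixels), "T" (4x4, takes a point from camera to world coordinates); the wrist camera has in their place "tool_from_camera" (4x4, takes a point from camera to tool coordinates, whose origin is the TCP and whose axes are the flange's). Camera axes: x right, y down, z forward; pixel columns grow to the right and rows downward; lengths in mm; the calibration is good to about 2 mm. A picture is of the moment at which its call begins: read the wrist's pose just before it. There is no depth.
- ctrl.close_job(): hands the job in; it is judged then, once.
Trained networks look in a picture, given as the dict that the camera call returned (one of the last four; its "shot" number tells which), for a name from the list of things; names that differ only in an ending like _2 or _b are one class to them, and where a whole thing is asked for, a point or a joint stands for the part that bears it (a point fixed in the world has none). Each returns a list of dicts, best first, with "p" (0 to 1); they miss things now and then, are a little off and sometimes report something else, mostly with a low value. They report only what shows in the picture. A call takes as long as a camera call. They do not tell look-alikes from the thing itself.
- spotter.masks_of(thing, picture): "pixels" (384x512 bool, what is visible of it) and "rect" ([left, top, right, bottom] in pixels, round what is visible of it).
- spotter.tip_of(thing, picture): "position" ([column, row] in pixels: a listed point, or the origin of a listed thing).
The state is a dict: "time": time; "joint_pos": joint angles; "qd": joint speeds; "effort": joint torques, N m; "position": TCP position; "eef_rot": TCP orientation; "wrist_force": force on the tool from outside, world axes, zero at the start; "torque": the same for the moment, N m; "width": finger opening in mm; "gripper_force": force on a finger pad.
Only numpy, scipy, OpenCV 4.12 (cv2) and the standard library are available. Lean on these libraries where they do the work, as an engineer would, in place of code of your own. Each camera call takes 0.05 s, during which the arm holds its last target. There are 200 camera calls.

TASK

Lock the dark steel stop block to the welding platen: take the blue-handled T-key from the rack, put it all the way down into the sunk brass bolt of the block, and turn it clockwise (seen from above) as far as it goes. Leave the blue key standing in the bolt and let go; leave the orange key in the rack, it does not fit.

Things in the scene. Friction and masses are not known exactly. Their poses are not given: they have to be found in the camera images.
- blue_key_grip (a point): Centre of the blue grip, a bar 84 mm long (its x), 18 thick (y), 28 high (z up), of the loose key (125 to 255 g) upright in a rack hole. Below this point: a 38 mm collar, underside 58 mm down, resting on the rack; a steel square of 12 mm, sides along x and y, ending 92 mm down. Raise it 34 mm to leave the hole. Fully in the bolt, the collar lies on the block's top, the grip 58 mm above it.
- orange_key_grip (a point): Centre of the orange grip of the other key, same shape and height but with an 18 mm square, too big for the bolt. The keys stand in the two holes (26 mm wide, 120 mm apart, either key in either) of an aluminium rack, 66 x 200 mm, 50 mm high.
- bolt_mouth (a point): Centre of the 30 mm round bore at the top of the fixed dark block (80 x 110 mm, 44 mm high); turns with the bolt. 11 mm down the bore is the brass bolt: a square socket 14.5 mm wide, sides along this x and y, flared to 23 mm over its top 14 mm, deep enough for the key. The key fits in any of four quarter turns, with 13 degrees of play either way. A loose 31 mm high steel angle lies beside.
- lock_bolt (a joint): Bolt angle in rad, growing clockwise seen from above, from 0 (open) to a hard stop at 1.3 (locked, 75 degrees); starts between 0 and 0.3; friction about 0.08 N m; stays where it is left.
Things that resemble listed ones, but are neither listed nor needed, are in the scene too. Leave any brown or pink look-alike of the part that bears bolt_mouth alone. Of the things that look like the part that bears blue_key_grip, the larger one is meant.

How it is judged (in metres and radians):
On the way, in this order (a step that is already met when the one before it is completed fails the run):
1. the blue key is down in the bolt, upright, its collar on the block (horizontal distance between blue_key_grip and bolt_mouth below 0.012 m and z of blue_key_grip in the frame of bolt_mouth below 0.068 m and angle between blue_key_grip's own z axis and vertical below 0.2 rad), for 0.2 s.
2. the bolt is turned clockwise to its stop with the key in it (value of joint lock_bolt above 1.1 rad and z of blue_key_grip in the frame of bolt_mouth below 0.068 m and horizontal distance between blue_key_grip and bolt_mouth below 0.015 m), for 0.1 s.
At the end, for the whole second after the job is handed in: The bolt is within 0.2 rad (11 degrees) of its stop at 1.3; the blue key stands at rest in it, its collar within 10 mm of the block's top, its grip within 15 mm of the bolt's axis and within 11 degrees of upright; the orange key is within 30 mm of where it stood (all of step 2 and angle between blue_key_grip's own z axis and vertical below 0.2 rad and linear speed of blue_key below 0.02 m/s and distance of orange_key_grip from where it was at the start of the episode below 0.03 m); the robot touches nothing.
It fails at once if the orange key is taken from the rack or knocked over (distance of orange_key_grip from where it was at the start of the episode above 0.03 m).
It also fails if it takes over 51 s, if anything falls off the work surface, if the arm or the gripper's body presses on something with over 40 N, if the wrist force passes 120 N, or if a joint passes its speed limit or range.

## Working session

There is one attempt and no reset: what is moved stays moved. The work goes in short steps, Python scripts to look and compute and a tool call to move; the robot and the scene stay as the last step left them, time stands still between calls to the robot, and variables do not carry over. Pictures are saved under pics/ and viewed, at most 10 in all, crops included, and the job is handed in when it is done.

Besides the shell and the picture viewer there is one more tool, called after "Call:" as name(argument=value, ...) on one line, values as JSON. drive_tool: Moves the arm, as the interface text tells. Shift numbers are shares of 20 cm and turn numbers shares of pi rad, none past 1 either way. Its arguments: {"type":"object","properties":{"series":{"type":"array","items":{"type":"number"}},"squeeze":{"type":"number"}},"required":["series"]}

```bash
mkdir -p pics; ls
python3 - <<'E'
from station import sensors, optics, ctrl, spotter
import cv2, numpy as np
s=sensors.read_state(); print(s['position'],s['eef_rot'],s['width'],s['time'])
ims=[]
for c in ['scene','top']:
    p=optics.snapshot(c); print(c,p['K'].tolist(),np.round(p['T'],3).tolist())
    for t in ['blue_key_grip','orange_key_grip','bolt_mouth']:
        for d in spotter.tip_of(t,p): print(t,np.round(d['position'],1),round(d['p'],2))
        for d in spotter.masks_of(t,p): print('  mask',d['rect'],round(d['p'],2),d['pixels'].sum())
    cv2.imwrite(f'pics/{c}0.png',cv2.resize(p['img'],(800,600),interpolation=cv2.INTER_CUBIC))
E
```

```text
pics
[ 174.31820572 -573.77818278  230.51041308] [-3.10622055e+00 -4.61172937e-01 -1.36579358e-04] 85.53259746962654 0.0
scene [[481.3433298228382, 0.0, 261.71223533305056], [0.0, 481.3433298228382, 186.39927818700426], [0.0, 0.0, 1.0]] [[-0.793, -0.271, 0.545, -178.807], [-0.608, 0.317, -0.728, 770.142], [0.024, -0.909, -0.416, 540.915], [0.0, 0.0, 0.0, 1.0]]
blue_key_grip [197.4 194.1] 0.83
blue_key_grip [234.3 191.4] 0.62
  mask [179.9, 186.2, 220.5, 226.3] 0.98 723
  mask [229.9, 183.1, 239.6, 216.1] 0.63 215
orange_key_grip [163.1 220.9] 0.67
  mask [139.7, 209.8, 186.4, 250.9] 0.85 1012
bolt_mouth [223.5 277.5] 0.62
top [[444.65217246666134, 0.0, 256.2669013902618], [0.0, 444.65217246666134, 185.84208758099837], [0.0, 0.0, 1.0]] [[-0.014, -0.996, 0.09, 270.752], [-1.0, 0.014, -0.005, 16.302], [0.004, -0.09, -0.996, 1317.275], [0.0, 0.0, 0.0, 1.0]]
blue_key_grip [212.2 159.5] 0.75
blue_key_grip [258.  155.6] 0.67
  mask [250.2, 147.2, 270.9, 158.1] 0.71 105
  mask [202.1, 145.5, 222.1, 172.2] 0.54 246
  mask [157.7, 154.2, 178.3, 177.2] 0.25 260
orange_key_grip [166.4 167. ] 0.55
  mask [159.3, 153.0, 180.0, 179.1] 0.78 267
bolt_mouth [175.4 222.1] 0.67
bolt_mouth [317.7 144.5] 0.64
bolt_mouth [349.3 239.7] 0.41
  mask [316.6, 142.9, 325.4, 148.4] 0.6 48
  mask [170.9, 218.2, 176.6, 226.0] 0.47 58
```

View pics/scene0.png

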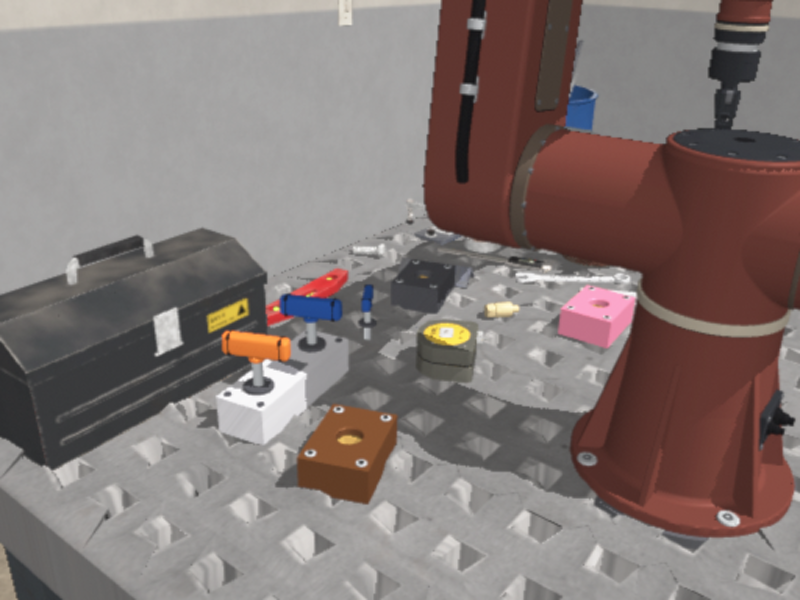

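View pics/top0.png

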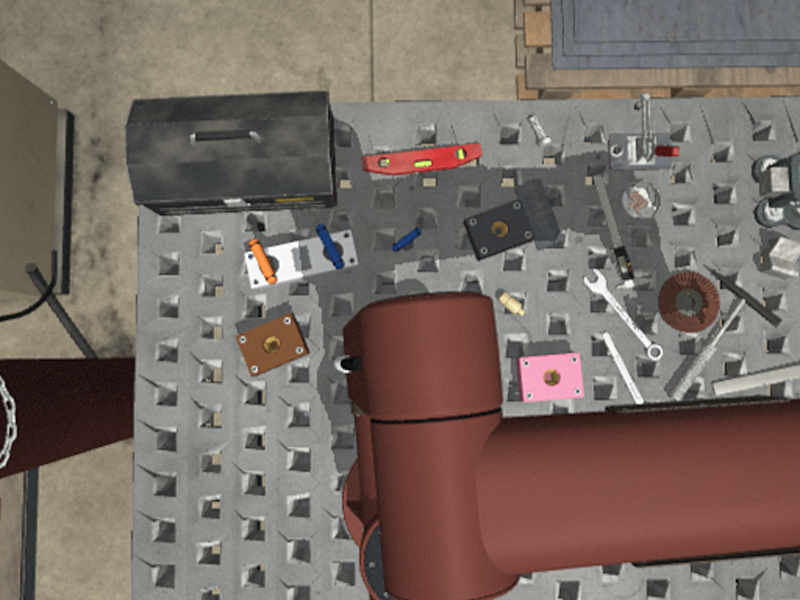

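The scene shows the blue key in the rack at about (311,307) of the 800x600 view and the orange key beside it at (256,346). The dark block is at about (425,285), with brown and pink decoys nearby and a small blue look-alike at (367,300). In the top view the blue key is at (330,246), the dark block's bore at (500,230), and the loose angle on its right side.

```bash
cat > h.py <<'E'
from station import sensors, optics, ctrl, spotter
import cv2, numpy as np
from scipy.spatial.transform import Rotation as R
def toolT(s=None):
    s=s or sensors.read_state(); T=np.eye(4); T[:3,:3]=R.from_rotvec(s['eef_rot']).as_matrix(); T[:3,3]=s['position']; return T
def snap(c):
    T=toolT(); p=optics.snapshot(c)
    p['W']=p['T'] if 'T' in p else T@p['tool_from_camera']; return p
def onplane(p,uv,z):
    d=p['W'][:3,:3]@np.linalg.solve(p['K'],[uv[0],uv[1],1.]); o=p['W'][:3,3]
    return (o+d*(z-o[2])/d[2])[:2]
def proj(p,X):
    q=np.linalg.inv(p['W'])@np.append(X,1.); q=p['K']@q[:3]; return q[:2]/q[2]
def tri(obs):
    A=np.zeros((3,3));b=np.zeros(3)
    for p,uv in obs:
        d=p['W'][:3,:3]@np.linalg.solve(p['K'],[uv[0],uv[1],1.]); d/=np.linalg.norm(d)
        M=np.eye(3)-np.outer(d,d); A+=M;b+=M@p['W'][:3,3]
    return np.linalg.solve(A,b)
def go(xy,z,yaw):
    """numbers for drive_tool: fractions from measured pose; yaw deg of tool x"""
    T=toolT(); d=T[:3,:3].T@(np.array([*xy,z])-T[:3,3])/200
    y0=np.degrees(np.arctan2(T[1,0],T[0,0])); t=-((yaw-y0+180)%360-180)/180
    print('go',np.round(d,4),'turn',round(t,4),'yaw0',round(y0,1))
E
python3 - <<'E'
from h import *
p=snap('top'); q=snap('scene')
for n,uv,z in [('blue',(212.2,159.0),108),('blueL',(206,146.5),108),('blueR',(217.5,170),108),('orange',(167.5,167),108),('bolt',(320,147),44),
  ('c1',(302,142),44),('c2',(335,131),44),('c3',(310,160),44)]:
    print(n,np.round(onplane(p,uv,z)))
print(tri([(p,(212,159)),(q,(198,195))]))
w=snap('wrist'); print(np.round(w['tool_from_camera'],3).tolist(),w['K'][0,0],w['K'][:2,2])
E
```

```text
blue [456. 130.]
blueL [491. 146.]
blueR [425. 115.]
orange [436. 252.]
bolt [ 497. -177.]
c1 [ 512. -125.]
c2 [ 543. -222.]
c3 [ 459. -147.]
[458.52177958 132.16885211 108.47900254]
[[0.001, -0.948, -0.319, 81.722], [1.0, 0.0, 0.001, 0.257], [-0.001, -0.319, 0.948, -143.533], [0.0, 0.0, 0.0, 1.0]] 319.2598333069329 [259.3724734  185.61553148]
```

Call:
drive_tool(series=[1,-0.68,0,-0.4,1,1,-0.68,0,-0.4,1,1,-0.68,0,-0.4,1,1,-0.68,0,-0.4,1,1,-0.68,0,-0.4,1,1,-0.68,0,-0.4,1,1,-0.68,0,-0.4,1,1,-0.68,0,-0.4,1,1,-0.68,0,-0.4,1,1,-0.68,0,-0.4,1,1,-0.68,0,-0.4,1,1,-0.68,0,-0.4,1])

```text
time: 1.85
position: [326.2, -385.9, 231.4]
eef_rot: [2.246, 2.196, -0.0]
wrist_force: [0.4, 0.8, -0.4]
width: 85.6
gripper_force: 0.0
```

```bash
python3 -c "
from h import *
print(sensors.read_state()['joint_pos']); go((490,-185),180,160)"
```

```text
[-1.12838060e+00 -1.85479091e-01 -1.85001790e-01  1.57105336e+00
 -4.41875947e-05  4.65085028e-01]
go [1.0229 0.796  0.2567] turn -0.3961 yaw0 88.7
```

Call:
drive_tool(series=[1,0.8,0.2,-0.4,1,1,0.8,0.2,-0.4,1,1,0.8,0.2,-0.4,1,1,0.8,0.2,-0.4,1,1,0.8,0.2,-0.4,1,1,0.8,0.2,-0.4,1,1,0.8,0.2,-0.4,1,1,0.8,0.2,-0.4,1,1,0.8,0.2,-0.4,1,1,0.8,0.2,-0.4,1,1,0.8,0.2,-0.4,1,1,0.8,0.2,-0.4,1])

```text
time: 2.85
position: [490.0, -189.1, 191.3]
eef_rot: [0.531, 3.096, -0.0]
wrist_force: [-0.2, 0.4, 0.0]
width: 85.3
gripper_force: 0.0
```

Run:
```python
from h import *
w=snap('wrist')
for d in spotter.tip_of('bolt_mouth',w): print(d['p'],d['position'],onplane(w,d['position'],44),onplane(w,d['position'],33))
for d in spotter.masks_of('bolt_mouth',w): print(d['p'],d['rect'])
print(proj(w,[497,-177,44]))
# rectified top view of plane z=33, 4 px/mm, up=+x world, left=+y
c=np.array([497,-177.]); H=75
src=[proj(w,[c[0]+a*H,c[1]+b*H,33]) for a,b in [(1,1),(1,-1),(-1,-1),(-1,1)]]
M=cv2.getPerspectiveTransform(np.float32(src),np.float32([[0,0],[600,0],[600,600],[0,600]]))
cv2.imwrite('pics/bolt1.png',cv2.warpPerspective(w['img'],M,(600,600),flags=cv2.INTER_CUBIC))
```

```text
0.81 [276.0, 179.0] [ 503.69607956 -177.7468337 ] [ 507.12833365 -178.33811746]
0.83 [260.5, 160.4, 288.7, 189.0]
[274.50702088 172.38576883]
```

View pics/bolt1.png

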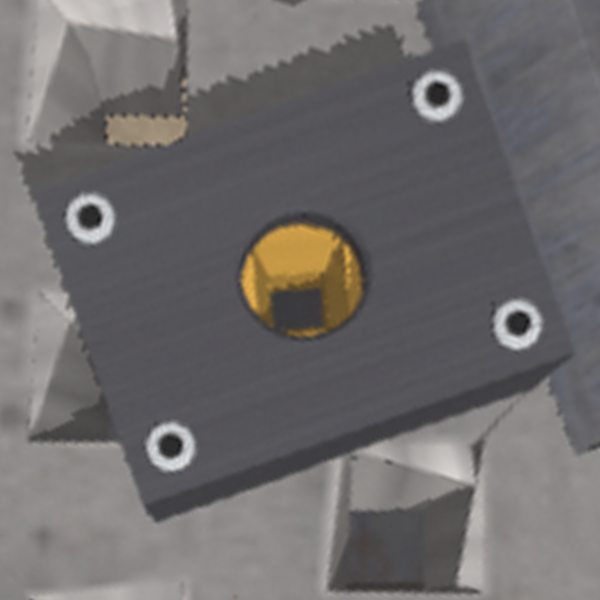

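The rectified view (4 px/mm) shows the dark block with the bore centred at about (303,275) and the square socket nearly aligned with world x/y; the steel angle touches its right side. I'll look straight down the bore for the angle.

```bash
python3 -c "
from h import *
go((580,-205),100,160)"
```

```text
go [-0.4507  0.0749  0.4568] turn 0.0034 yaw0 160.6
```

Call:
drive_tool(series=[-0.45,0.07,0.45,0,1,-0.45,0.07,0.45,0,1,-0.45,0.07,0.45,0,1,-0.45,0.07,0.45,0,1,-0.45,0.07,0.45,0,1])

```text
time: 3.42
position: [578.6, -204.4, 97.4]
eef_rot: [-0.524, -3.092, -0.004]
wrist_force: [-0.5, 0.7, 0.8]
width: 85.7
gripper_force: 0.0
```

Run:
```python
from h import *
w=snap('wrist'); print(w['W'][:3,3])
for d in spotter.tip_of('bolt_mouth',w): print(d['p'],d['position'],onplane(w,d['position'],44))
c=np.array([502,-177.]); H=30
src=[proj(w,[c[0]+a*H,c[1]+b*H,44]) for a,b in [(1,1),(1,-1),(-1,-1),(-1,1)]]
M=cv2.getPerspectiveTransform(np.float32(src),np.float32([[0,0],[600,0],[600,600],[0,600]]))
o=cv2.warpPerspective(w['img'],M,(600,600),flags=cv2.INTER_CUBIC)
cv2.imwrite('pics/bolt2.png',o)
b=((o[...,2].astype(int)-o[...,0])>40).astype('uint8')
n,l,st,ce=cv2.connectedComponentsWithStats(b); i=1+np.argmax(st[1:,4])
m=(l==i).astype('uint8'); cs,_=cv2.findContours(m,cv2.RETR_EXTERNAL,cv2.CHAIN_APPROX_NONE)
(u,v),r=cv2.minEnclosingCircle(cs[0]); print('circle',u,v,r,'world',c[0]+H-v/10,c[1]+H-u/10)
```

```text
[ 502.14605793 -178.15643808  241.41129649]
0.93 [260.9, 78.1] [ 500.96693239 -176.80715569]
circle 302.7058410644531 312.885498046875 145.4049072265625 world 500.7114501953125 -177.2705841064453
```

View pics/bolt2.png

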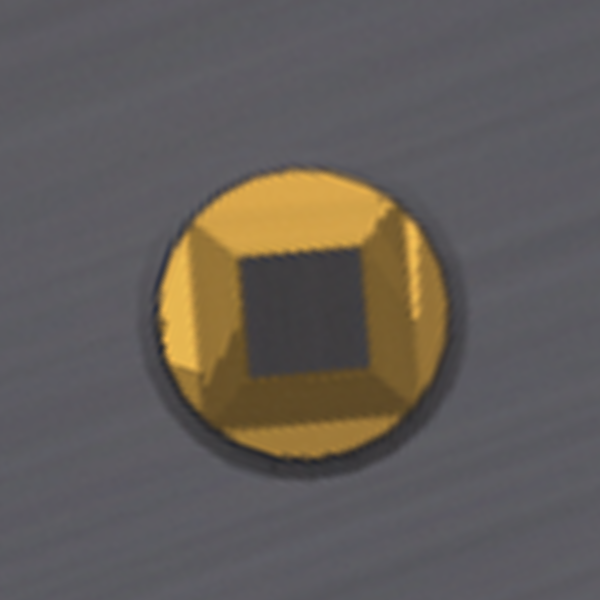

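Looking straight down, the bore centre is at about (303,313), which is world (500.8,-177). The throat's edges run at about 5° to world x. Next, over to the key.

Call:
drive_tool(series=[0.57,0.69,-0.52,0,1,0.57,0.69,-0.52,0,1,0.57,0.69,-0.52,0,1,0.57,0.69,-0.52,0,1,0.57,0.69,-0.52,0,1,0.57,0.69,-0.52,0,1])

```text
time: 4.02
position: [517.0, -33.8, 213.2]
eef_rot: [0.516, 3.089, -0.001]
wrist_force: [0.4, 0.1, 1.1]
width: 85.8
gripper_force: 0.0
```

Call:
drive_tool(series=[0.57,0.69,0,-0.25,1,0.57,0.69,0,-0.25,1,0.57,0.69,0,-0.25,1,0.57,0.69,0,-0.25,1,0.57,0.69,0,-0.25,1,0.57,0.69,0,-0.25,1,0.57,0.69,0,-0.25,1,0.57,0.69,0,-0.25,1])

```text
time: 4.68
position: [454.7, 130.2, 207.6]
eef_rot: [-0.705, 3.057, -0.002]
wrist_force: [0.8, -0.5, -0.5]
width: 85.4
gripper_force: 0.0
```

Run:
```python
from h import *
w=snap('wrist'); print(w['W'][:3,3])
for d in spotter.tip_of('blue_key_grip',w): print(d['p'],d['position'],onplane(w,d['position'],108))
for d in spotter.masks_of('blue_key_grip',w): print(d['p'],d['rect'])
c=np.array([456,131.]); H=75
src=[proj(w,[c[0]+a*H,c[1]+b*H,108]) for a,b in [(1,1),(1,-1),(-1,-1),(-1,1)]]
M=cv2.getPerspectiveTransform(np.float32(src),np.float32([[0,0],[600,0],[600,600],[0,600]]))
o=cv2.warpPerspective(w['img'],M,(600,600),flags=cv2.INTER_CUBIC)
cv2.imwrite('pics/key1.png',o)
b=((o[...,0].astype(int)-o[...,2])>40).astype('uint8')
n,l,st,ce=cv2.connectedComponentsWithStats(b); i=1+np.argmax(st[1:,4])
r=cv2.minAreaRect(np.argwhere(l==i)[:,::-1].astype(np.float32)); print(r,'world',c[0]+H-r[0][1]/4,c[1]+H-r[0][0]/4)
```

```text
[380.58434724  94.17977139 350.77999462]
0.82 [116.0, 132.6] [464.35948751  12.87240506]
0.76 [263.3, 193.6] [459.44008357 135.4183589 ]
0.95 [75.3, 110.0, 152.6, 142.8]
0.72 [244.3, 137.3, 280.9, 244.4]
((281.7876281738281, 263.3663330078125), (267.9940185546875, 73.16871643066406), 63.796051025390625) world 465.1584167480469 135.55309295654297
```

View pics/key1.png

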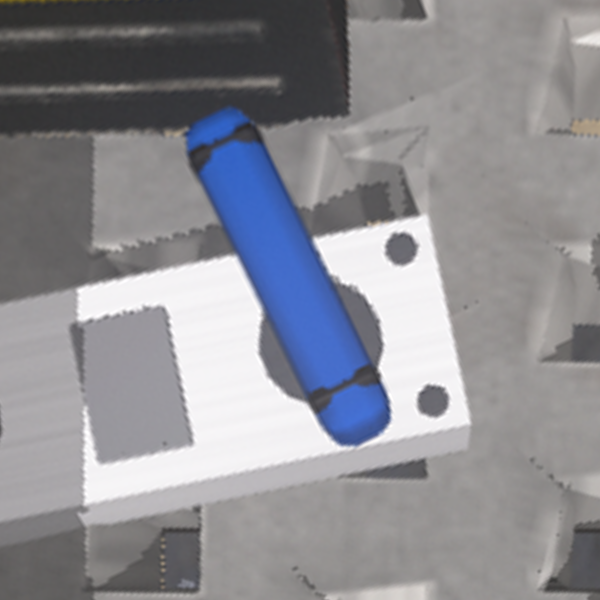

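The view shows the blue bar from about (222,125) to (362,425), with the rack hole beneath it near (320,340) and the toolbox 15+ mm beyond the bar's end. Centre ≈ (460,133), yaw ≈ 25.5°.

```bash
python3 -c "
from h import *
go((460,133),90,205.5)"
```

```text
go [-0.0292  0.004   0.5826] turn 0.0012 yaw0 -154.3
```

Call:
drive_tool(series=[-0.03,0,0.2,0,0.6,-0.03,0,0.3,0,0.6,-0.03,0,0.4,0,0.6,-0.03,0,0.5,0,0.6,-0.03,0,0.58,0,0.6,-0.03,0,0.58,0,0.6,-0.03,0,0.58,0,0.6])

```text
time: 5.42
position: [459.6, 132.4, 89.3]
eef_rot: [0.701, -3.061, -0.0]
wrist_force: [0.6, 0.6, 0.1]
width: 51.6
gripper_force: 0.0
```

Call:
drive_tool(series=[0,0,0,0,0,0,0,0,0,0,0,0,0,0,0,0,0,0,0,0,0,0,0,0,0,0,0,0,0,0,0,0,0,0,0,0,0,0,0,0,0,0,0,0,0,0,0,0,0,0], squeeze=70)

```text
time: 6.25
position: [460.9, 132.8, 90.7]
eef_rot: [-0.703, 3.06, -0.001]
wrist_force: [-0.6, 0.7, 6.8]
width: 16.7
gripper_force: 69.0
```

Call:
drive_tool(series=[0,0,-0.05,0,0,0,0,-0.1,0,0,0,0,-0.15,0,0,0,0,-0.2,0,0,0,0,-0.3,0,0,0,0,-0.45,0,0,0,0,-0.45,0,0])

```text
time: 6.83
position: [462.3, 132.8, 185.5]
eef_rot: [-0.702, 3.055, -0.003]
wrist_force: [1.3, 1.0, -0.7]
width: 17.0
gripper_force: 68.6
```

Run:
```python
from h import *
s=sensors.read_state(); print(s['width'],s['gripper_force'],s['wrist_force'])
w=snap('wrist'); t=snap('top'); q=snap('scene')
cs=q['img'][150:280,120:290]
cv2.imwrite('pics/lift.png',np.hstack([w['img'][60:360,100:400],cv2.resize(cs,(392,300),interpolation=cv2.INTER_CUBIC)]))
for d in spotter.tip_of('blue_key_grip',w): print(d['p'],d['position'])
print(proj(w,toolT()[:3,3]-toolT()[:3,2]*19))
go((500.8,-177),160,185)
```

```text
17.034771863017202 68.57901513576508 [ 1.27257005  1.03050461 -0.73163424]
0.94 [260.8, 267.3]
0.86 [104.7, 124.8]
0.52 [415.5, 228.7]
[262.11472683 258.33941004]
go [ 0.4917 -1.483   0.0945] turn 0.1161 yaw0 -154.1
```

View pics/lift.png

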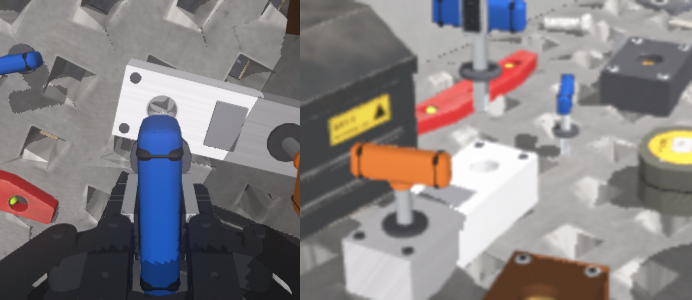

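The key is held upright, and the orange key is undisturbed. In the wrist crop the bar runs from row ~118 to ~292, so I'll check its offset along the bar.

Run:
```python
from h import *
w=snap('wrist'); T=toolT()
b=(w['img'][:,:,0].astype(int)-w['img'][:,:,2]>40)
col=b[:,255:268].sum(1)>6; r=np.where(col)[0]; r=r[r>170]; print(r.min(),r.max())
for z in (0,10,14):
  for e in (-5,0,5):
    f=lambda x:proj(w,T[:3,3]+T[:3,0]*x-T[:3,2]*(19+z))[1].round(1)
    print(z,e,f(e+42),f(e-42))
```

```text
175 355
0 -5 192.3 350.8
0 0 180.8 342.9
0 5 169.1 334.8
10 -5 201.0 368.0
10 0 188.8 359.8
10 5 176.2 351.3
14 -5 204.9 375.5
14 0 192.3 367.1
14 5 179.4 358.6
```

Call:
drive_tool(series=[0.25,-0.74,0,0,0,0.25,-0.74,0,0,0,0.25,-0.74,0,0,0,0.25,-0.74,0,0,0,0.25,-0.74,0,0,0])

```text
time: 7.5
position: [479.6, -26.9, 178.1]
eef_rot: [0.696, -3.062, 0.002]
wrist_force: [-0.8, 1.0, -1.9]
width: 17.0
gripper_force: 69.1
```

Call:
drive_tool(series=[0.24,-0.74,0,0.116,0,0.24,-0.74,0,0.116,0,0.24,-0.74,0,0.116,0,0.24,-0.74,0,0.116,0,0.24,-0.74,0,0.116,0,0.24,-0.74,0,0.116,0,0.24,-0.74,0,0.116,0])

```text
time: 8.08
position: [500.6, -175.5, 178.4]
eef_rot: [0.137, -3.137, -0.002]
wrist_force: [0.5, 0.0, -1.3]
width: 16.6
gripper_force: 69.6
```

```bash
python3 -c "
from h import *
print(sensors.read_state()['joint_pos']); go((500.8,-177),140,185)"
```

```text
[-5.84291171e-01 -1.10124473e-01 -2.12417522e-01  1.47045962e+00
  2.74826215e-04 -6.71739489e-01]
go [-0.0009 -0.0076  0.192 ] turn 0.0001 yaw0 -175.0
```

Call:
drive_tool(series=[0,-0.007,0.15,0,0,0,-0.007,0.26,0,0,0,-0.007,0.31,0,0,0,-0.007,0.34,0,0,0,-0.007,0.36,0,0,0,-0.007,0.37,0,0])

```text
time: 8.58
position: [501.5, -177.3, 105.7]
eef_rot: [-0.139, 3.138, -0.001]
wrist_force: [-0.5, -0.4, -1.4]
width: 17.2
gripper_force: 69.6
```

No contact so far and the tip is inside the bore. Continue down in small steps.

Call:
drive_tool(series=[0,0,0.02,0,0,0,0,0.04,0,0,0,0,0.055,0,0,0,0,0.07,0,0,0,0,0.07,0,0])

```text
time: 9.0
position: [501.0, -177.6, 90.8]
eef_rot: [0.137, -3.138, -0.0]
wrist_force: [-0.5, 0.6, -1.6]
width: 16.8
gripper_force: 69.6
```

Call:
drive_tool(series=[0,0,0.01,0,0,0,0,0.02,0,0,0,0,0.03,0,0,0,0,0.035,0,0,0,0,0.035,0,0])

```text
time: 9.42
position: [501.3, -177.7, 84.8]
eef_rot: [-0.137, 3.138, -0.001]
wrist_force: [-2.1, 0.7, 3.7]
width: 17.1
gripper_force: 70.1
```

Call:
drive_tool(series=[0,0,0,0.035,0,0,0,0,0.07,0,0,0,0,0.105,0,0,0,0,0.14,0,0,0,0,0.175,0,0,0,0,0.21,0,0,0,0,0.245,0,0,0,0,0.28,0,0,0,0,0.3,0,0,0,0,0.32,0,0,0,0,0.32,0])

```text
time: 10.33
position: [500.9, -177.7, 84.8]
eef_rot: [-1.397, -2.813, 0.001]
wrist_force: [-4.4, 1.2, 5.2]
width: 17.2
gripper_force: 70.4
```

```bash
python3 -c "
from h import *
s=sensors.read_state();print(s['joint_pos'],s['torque'],s['wrist_force'],s['position'])"
```

```text
[-5.86864844e-01 -7.88052380e-02 -3.53589460e-01  1.29646635e+00
 -5.80954030e-04  3.34808607e-01] [0.39370797 1.07643001 0.02181247] [-4.38924623  1.20370874  5.21544525] [ 500.85556512 -177.65096177   84.77839857]
```

Call:
drive_tool(series=[0,0,0,0.02,0,0,0,0,0.04,0,0,0,0,0.06,0,0,0,0,0.06,0])

```text
time: 10.67
position: [500.8, -177.6, 84.8]
eef_rot: [-1.655, -2.669, 0.001]
wrist_force: [-4.9, 1.4, 5.9]
width: 17.0
gripper_force: 70.4
```

```bash
python3 -c "
from h import *
s=sensors.read_state();print(s['joint_pos'][5],s['torque'],s['wrist_force'])"
```

```text
0.5232463651612653 [4.76272554e-01 1.22886309e+00 5.92375435e-04] [-4.92317365  1.4109834   5.88767226]
```

Call:
drive_tool(series=[0,0,0,0.02,0,0,0,0,0.04,0,0,0,0,0.04,0])

```text
time: 10.92
position: [500.7, -177.6, 84.8]
eef_rot: [-1.82, -2.56, 0.001]
wrist_force: [-5.1, 1.8, 6.5]
width: 17.0
gripper_force: 70.4
```

```bash
python3 -c "
from h import *
s=sensors.read_state();print(s['joint_pos'][5],s['torque'],s['wrist_force'])"
```

```text
0.6489134550423619 [0.49558485 1.35549977 0.06701231] [-5.06842223  1.81334123  6.54982156]
```

Call:
drive_tool(series=[0,0,0,0.02,0,0,0,0,0.03,0,0,0,0,0.03,0])

```text
time: 11.17
position: [500.7, -177.5, 84.8]
eef_rot: [-1.936, -2.473, 0.001]
wrist_force: [-5.8, 2.1, 6.9]
width: 16.9
gripper_force: 70.5
```

```bash
python3 -c "
from h import *
s=sensors.read_state();print(s['joint_pos'][5],s['torque'],s['wrist_force'])"
```

```text
0.7413122992237857 [0.49772939 1.39788553 0.14767771] [-5.82577943  2.08660049  6.86524301]
```

Call:
drive_tool(series=[0,0,0,0.02,0,0,0,0,0.03,0,0,0,0,0.03,0])

```text
time: 11.42
position: [500.6, -177.4, 84.7]
eef_rot: [-2.05, -2.379, 0.001]
wrist_force: [-5.0, 2.4, 6.6]
width: 17.0
gripper_force: 70.7
```

```bash
python3 -c "
from h import *
s=sensors.read_state();print(s['joint_pos'][5],s['torque'],s['wrist_force'])"
```

```text
0.8354054793569151 [0.60427131 1.45431288 0.2425812 ] [-5.01034216  2.4487766   6.59114875]
```

Call:
drive_tool(series=[0,0,0,0.02,0,0,0,0,0.04,0,0,0,0,0.04,0])

```text
time: 11.67
position: [500.5, -177.3, 84.7]
eef_rot: [-2.197, -2.244, 0.001]
wrist_force: [-5.2, 3.1, 7.3]
width: 17.1
gripper_force: 70.6
```

Run:
```python
from h import *
s=sensors.read_state();print(s['joint_pos'][5],s['torque'],s['wrist_force'],s['position'])
w=snap('wrist'); q=snap('scene'); t=snap('top')
a=cv2.resize(q['img'][130:230,215:315],(300,300),interpolation=cv2.INTER_CUBIC)
cv2.imwrite('pics/turn.png',np.hstack([w['img'][60:360,100:420],a]))
```

```text
0.9628639281929283 [0.69672306 1.57187994 0.0576031 ] [-5.21116535  3.10467568  7.29263609] [ 500.52799346 -177.30765439   84.70096983]
```

View pics/turn.png

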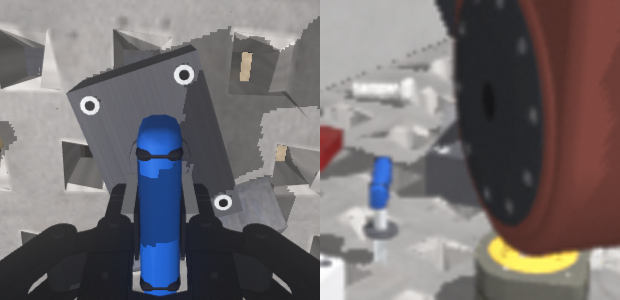

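The wrist view shows the bar still between the pads and the collar near the block; the arm hides the scene view. Torque is lower than I'd expect at a stop, so I'll compare the bar's angle in the gripper with what it was after the lift.

Run:
```python
from h import *
def ang(im):
    b=(im[:,:,0].astype(int)-im[:,:,2]>35)
    pts=[]
    for r in range(130,225,3):
        c=np.where(b[r,120:200])[0]
        if len(c)>20: pts.append((r,120+c.min(),120+c.max()))
    p=np.array(pts); return [np.round(np.polyfit(p[:,0]-175,p[:,k],1),3) for k in (1,2)],b[:,158:164].any(1).nonzero()[0][[0,-1]]
print(ang(cv2.imread('pics/lift.png')[:,:300])); print(ang(cv2.imread('pics/turn.png')[:,:320]))
for i in range(3):
    s=sensors.read_state();print(s['time'],s['torque'],s['wrist_force'],s['gripper_force']); w=optics.snapshot('wrist')
print(ang(w['img'][60:360,100:420]))
```

```text
([array([8.00000e-03, 1.38844e+02]), array([-4.00000e-03,  1.79844e+02])], array([115, 295]))
([array([2.00000e-02, 1.38542e+02]), array([-6.00000e-03,  1.79785e+02])], array([115, 296]))
11.8167 [0.64651378 1.49272532 0.10143587] [-3.98236757  2.8434234   6.80176777] 70.5548357963562
11.8667 [0.65769168 1.48361708 0.07423433] [-5.09575465  2.54985138  6.51444058] 70.55458009243011
11.9167 [0.67711067 1.52919371 0.05178125] [-5.00706306  2.89643323  6.152223  ] 70.55429488420486
([array([2.20000e-02, 1.38468e+02]), array([-6.00000e-03,  1.79817e+02])], array([115, 296]))
```

Call:
drive_tool(series=[0,0,0,0.02,0,0,0,0,0.04,0,0,0,0,0.04,0,0,0,0,0.04,0])

```text
time: 12.3
position: [500.5, -177.3, 84.7]
eef_rot: [-2.33, -2.105, 0.001]
wrist_force: [-5.1, 3.3, 7.9]
width: 17.1
gripper_force: 70.5
```

Run:
```python
from h import *
for i in range(3):
    s=sensors.read_state();print(s['time'],s['joint_pos'][5],s['torque'],s['wrist_force'],s['effort'][5]); w=optics.snapshot('wrist')
```

```text
12.3 1.0854055361262407 [ 0.70963927  1.50576272 -0.15554495] [-5.10290352  3.30715557  7.91475254] 0.11457729153335094
12.35 1.085135914849673 [ 0.75700053  1.51096789 -0.11796946] [-5.05686346  1.9312884   7.4421046 ] -0.04220280214212835
12.4 1.0850788032142313 [ 0.77478059  1.48784824 -0.09353604] [-4.23212264  3.122832    6.25744153] -0.07841655286028981
```

Run:
```python
from h import *
w=snap('wrist'); T=toolT()
g=cv2.cvtColor(w['img'],cv2.COLOR_BGR2GRAY)
cv2.imwrite('pics/w2.png',cv2.resize(w['img'][60:300,120:400],(798,684))[:600])
print('key grip expected',proj(w,T[:3,3]-T[:3,2]*18))
for h,n in ((0,'collar centre on block'),): print(n,proj(w,[500.5,-177.3,44]))
# expected screws from first view (plane33 coordinates -> world at 44 via camera centre 1)
cam=np.array([413,-162,334.]); 
for u,v in ((437,95),(90,217),(170,446),(517,323)):
    P=np.array([497+75-v/4,-177+75-u/4,33]); X=P+(cam-P)*(11/(334-33)); print(np.round(X),(proj(w,X)-[120,60])*2.85)
```

```text
key grip expected [259.31394702 267.55201421]
collar centre on block [259.43121568 215.02919369]
[ 543. -209.   44.] [596.43947789 552.54431677]
[ 514. -126.   44.] [437.97398568 203.22140625]
[ 459. -145.   44.] [185.18944581 320.50330265]
[ 488. -229.   44.] [368.49498725 643.16945685]
```

View pics/w2.png

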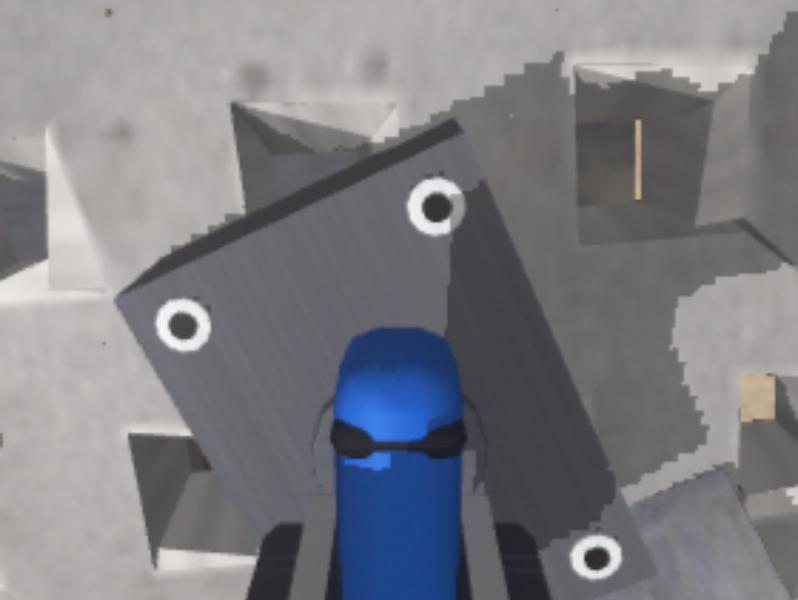

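The block hasn't moved and the collar (faint arc near row 400) lies on it, but torque gave no clear stop. I have plenty of time, so I'll lift the key out and look at the bolt itself.

Call:
drive_tool(series=[0,0,-0.05,0,0,0,0,-0.1,0,0,0,0,-0.18,0,0,0,0,-0.27,0,0,0,0,-0.32,0,0,-0.2,0,-0.32,0,0,-0.4,0,-0.32,0,0,-0.4,0,-0.32,0,0,-0.4,0,-0.32,0,0])

```text
time: 13.25
position: [492.8, -259.2, 148.3]
eef_rot: [2.334, 2.103, -0.0]
wrist_force: [-0.2, 0.9, -1.4]
width: 16.5
gripper_force: 77.0
```

Run:
```python
from h import *
w=snap('wrist'); s=sensors.read_state(); print(s['torque'],s['wrist_force'],w['W'][:3,3])
c=np.array([501,-177.]); H=30
src=[proj(w,[c[0]+a*H,c[1]+b*H,44]) for a,b in [(1,1),(1,-1),(-1,-1),(-1,1)]]
M=cv2.getPerspectiveTransform(np.float32(src),np.float32([[0,0],[400,0],[400,400],[0,400]]))
o=cv2.warpPerspective(w['img'],M,(400,400),flags=cv2.INTER_CUBIC)
cv2.imwrite('pics/bolt3.png',np.hstack([o,cv2.resize(w['img'],(400,300))[:,:] if 0 else cv2.copyMakeBorder(cv2.resize(w['img'],(400,300)),0,100,0,0,0)]))
```

```text
[-0.01275117 -0.00512236  0.02046633] [-0.48620244  1.31469494 -1.4380799 ] [ 501.2468603  -178.05265676  291.8462307 ]
```

View pics/bolt3.png

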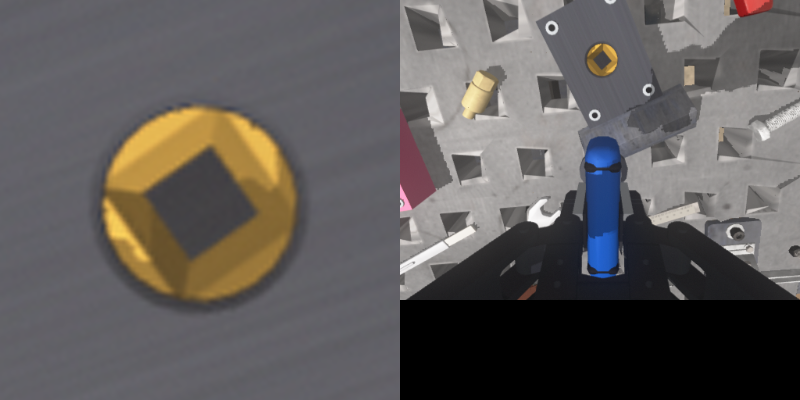

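The bolt has turned: throat corners at (210,147), (258,210), (192,260), (145,195) put its sides at ~37°. That is 58° clockwise from the start, and against the block's 19° it means ~1.26 rad, so it looks to be at its stop. The key turned further than the socket's play allows, so I'll check how high it sits in the grip.

Run:
```python
from h import *
q=snap('scene')
for z in (202.8,148.8,144.8,110.8,120.8): print(z,proj(q,[462.3,132.8,z]))
im=cv2.imread('pics/lift.png')[:,300:]
s=2.306
for u in (178,181,184): 
    print(u/s+120,[(round(v/s+150,1),im[v,u].tolist()) for v in range(50,130,3)])
for d in spotter.tip_of('blue_key_grip',q): print(d['p'],d['position'])
T=toolT(); print(T[:3,3],proj(q,T[:3,3]-T[:3,2]*17.3),proj(q,T[:3,3]-T[:3,2]*17.3+T[:3,2]*58),proj(q,T[:3,3]+T[:3,2]*74.7))
```

```text
202.8 [196.58499621 151.9307017 ]
148.8 [197.43335424 176.91790284]
144.8 [197.49464485 178.72313235]
110.8 [198.0073124 193.823039 ]
120.8 [197.85805193 189.42678047]
197.1899392888118 [(171.7, [190, 188, 185]), (173.0, [190, 187, 185]), (174.3, [190, 187, 184]), (175.6, [190, 187, 185]), (176.9, [189, 187, 184]), (178.2, [189, 187, 184]), (179.5, [175, 173, 170]), (180.8, [130, 125, 124]), (182.1, [117, 111, 110]), (183.4, [108, 103, 102]), (184.7, [111, 107, 106]), (186.0, [167, 165, 163]), (187.3, [184, 181, 179]), (188.6, [183, 180, 178]), (189.9, [182, 180, 177]), (191.2, [182, 180, 177]), (192.5, [182, 180, 177]), (193.8, [181, 178, 177]), (195.1, [183, 180, 178]), (196.4, [182, 179, 179]), (197.7, [176, 175, 177]), (199.0, [169, 172, 175]), (200.3, [173, 174, 177]), (201.6, [173, 176, 177]), (202.9, [173, 174, 176]), (204.2, [174, 174, 177]), (205.5, [181, 182, 185])]
198.4908933217693 [(171.7, [188, 186, 183]), (173.0, [188, 186, 183]), (174.3, [188, 186, 184]), (175.6, [188, 186, 183]), (176.9, [188, 186, 183]), (178.2, [189, 186, 184]), (179.5, [175, 173, 170]), (180.8, [1
[... 678 characters left out ...]
171]), (179.5, [161, 157, 156]), (180.8, [115, 110, 110]), (182.1, [118, 111, 111]), (183.4, [113, 106, 106]), (184.7, [112, 109, 107]), (186.0, [155, 153, 149]), (187.3, [168, 166, 162]), (188.6, [170, 168, 163]), (189.9, [172, 170, 165]), (191.2, [189, 186, 182]), (192.5, [203, 200, 196]), (193.8, [204, 201, 197]), (195.1, [204, 201, 198]), (196.4, [207, 203, 200]), (197.7, [194, 193, 191]), (199.0, [172, 174, 175]), (200.3, [172, 174, 176]), (201.6, [175, 175, 179]), (202.9, [174, 174, 177]), (204.2, [173, 174, 176]), (205.5, [175, 176, 178])]
0.78 [236.8, 192.7]
[ 493.16437538 -256.68810654  148.28622271] [292.97799835 123.37605198] [291.86572824 144.16533775] [291.23278209 155.99564617]
```

```bash
python3 -c "
from h import *
go((499.8,-176.8),148,127)"
```

```text
go [ 0.4008 -0.0071  0.0015] turn -0.2376 yaw0 84.2
```

Call:
drive_tool(series=[0.4,-0.007,0,-0.237,0,0.4,-0.007,0,-0.237,0,0.4,-0.007,0,-0.237,0,0.4,-0.007,0,-0.237,0,0.4,-0.007,0,-0.237,0,0.4,-0.007,0,-0.237,0,0.4,-0.007,0,-0.237,0,0.4,-0.007,0.1,-0.237,0,0.4,-0.007,0.17,-0.237,0,0.4,-0.007,0.21,-0.237,0,0.4,-0.007,0.21,-0.237,0])

```text
time: 14.32
position: [498.8, -176.4, 104.4]
eef_rot: [-1.406, -2.806, -0.001]
wrist_force: [-1.2, -0.5, -1.5]
width: 17.0
gripper_force: 77.0
```

Call:
drive_tool(series=[0,0,0.02,0,0,0,0,0.04,0,0,0,0,0.06,0,0,0,0,0.08,0,0,0,0,0.09,0,0,0,0,0.09,0,0])

```text
time: 14.82
position: [499.6, -177.5, 87.8]
eef_rot: [-1.405, -2.809, -0.0]
wrist_force: [-0.4, 0.3, -1.7]
width: 16.9
gripper_force: 77.0
```

Call:
drive_tool(series=[0,0,0.01,0,0,0,0,0.02,0,0,0,0,0.025,0,0,0,0,0.025,0,0])

```text
time: 15.15
position: [500.2, -177.8, 84.8]
eef_rot: [1.404, 2.809, -0.001]
wrist_force: [-3.5, 2.8, 10.9]
width: 16.8
gripper_force: 78.3
```

Call:
drive_tool(series=[0,0,0,0.02,0,0,0,0,0.04,0,0,0,0,0.06,0,0,0,0,0.07,0,0,0,0,0.07,0])

```text
time: 15.57
position: [500.8, -177.7, 84.8]
eef_rot: [1.706, 2.635, 0.001]
wrist_force: [-0.3, 3.6, 7.7]
width: 16.9
gripper_force: 78.3
```

```bash
python3 -c "
from h import *
for i in range(3): s=sensors.read_state();print(s['joint_pos'][5],s['torque'],s['wrist_force'],s['position']);optics.snapshot('wrist')"
```

```text
0.5611385795340843 [0.74072397 0.07066118 0.01263734] [-0.31611632  3.56142502  7.72744467] [ 500.82377429 -177.73376246   84.79792816]
0.5595935189529501 [ 0.65900272  0.0917616  -0.03078505] [0.66672936 2.25498587 8.19467623] [ 500.81156665 -177.73590386   84.80630841]
0.5592127745812129 [0.68245741 0.05122017 0.06767794] [0.19604127 2.08978395 8.3858481 ] [ 500.79912805 -177.69058095   84.79565462]
```

Call:
drive_tool(series=[0,0,0,0.02,0,0,0,0,0.035,0,0,0,0,0.035,0])

```text
time: 15.97
position: [500.5, -177.6, 84.8]
eef_rot: [1.85, 2.537, 0.001]
wrist_force: [-1.3, 3.5, 9.6]
width: 16.8
gripper_force: 78.4
```

```bash
python3 -c "
from h import *
for i in range(3): s=sensors.read_state();print(s['joint_pos'][5],s['torque'],s['wrist_force'],s['position']);optics.snapshot('wrist')"
```

```text
0.6719455394969521 [0.86174047 0.64474015 0.07627131] [-1.3150393   3.50320373  9.58149867] [ 500.48754163 -177.59170808   84.79628655]
0.669795071991952 [0.82664601 0.60340435 0.00869923] [-2.04848104  3.41661955  9.43164472] [ 500.45891104 -177.56920075   84.79746303]
0.6691991000608901 [0.81915531 0.59964638 0.06117112] [-1.22369654  3.59895116  9.75021373] [ 500.45716107 -177.55901426   84.77671574]
```

```bash
cat >> h.py <<'E'
def ang():
    im=optics.snapshot('wrist')['img'][60:360,100:420]
    b=(im[:,:,0].astype(int)-im[:,:,2]>35); p=[]
    for r in range(130,225,3):
        c=np.where(b[r,120:200])[0]
        if len(c)>20: p.append((r,120+c.min(),120+c.max()))
    p=np.array(p); s=sensors.read_state()
    print([np.round(np.polyfit(p[:,0]-175,p[:,k],1),3) for k in (1,2)],s['joint_pos'][5],s['torque'],s['wrist_force'],s['position'])
E
python3 -c "
from h import *
ang()"
```

```text
[array([2.20000e-02, 1.38469e+02]), array([-7.00000e-03,  1.79888e+02])] 0.6690138629035127 [ 0.78191849  0.6636077  -0.03836757] [-2.39976517  3.41017387  9.64496261] [ 500.43777732 -177.55323277   84.76686112]
```

Call:
drive_tool(series=[0,0,0,0.015,0,0,0,0,0.03,0,0,0,0,0.03,0,0,0,0,0.03,0])

```text
time: 16.5
position: [500.3, -177.5, 84.8]
eef_rot: [1.964, 2.45, 0.001]
wrist_force: [-2.0, 4.0, 9.6]
width: 16.7
gripper_force: 78.5
```

```bash
python3 -c "
from h import *
ang();ang()"
```

```text
[array([2.50000e-02, 1.38495e+02]), array([-6.00000e-03,  1.79819e+02])] 0.7632141016755647 [0.91846412 0.77579445 0.0594629 ] [-1.8835147   3.20309092  8.98202398] [ 500.35453838 -177.48697175   84.77392919]
[array([2.60000e-02, 1.38425e+02]), array([-6.0000e-03,  1.7985e+02])] 0.7631957029122671 [0.87134418 0.76066888 0.0756844 ] [-2.44048857  3.49933048  9.57528015] [ 500.31835872 -177.50259613   84.76843432]
```

Call:
drive_tool(series=[0,0,0,0.015,0,0,0,0,0.03,0,0,0,0,0.03,0,0,0,0,0.03,0])

```text
time: 16.93
position: [500.3, -177.4, 84.8]
eef_rot: [2.077, 2.355, 0.001]
wrist_force: [-2.5, 3.2, 10.8]
width: 16.6
gripper_force: 78.5
```

```bash
python3 -c "
from h import *
ang();ang()"
```

```text
[array([2.20000e-02, 1.38535e+02]), array([-7.00000e-03,  1.79754e+02])] 0.8574017519399498 [0.89870253 0.80648019 0.13559749] [-2.89869759  3.87618838  9.60728679] [ 500.28003911 -177.42984901   84.73732476]
[array([2.40000e-02, 1.38496e+02]), array([-7.00000e-03,  1.79786e+02])] 0.8573865813961495 [0.88800179 0.85385506 0.15766282] [-1.26709514  4.0565699  10.53541955] [ 500.30581212 -177.47179147   84.80025657]
```

Call:
drive_tool(series=[0,0,-0.05,0,0,0,0,-0.1,0,0,0,0,-0.18,0,0,0,0,-0.27,0,0,0,0,-0.32,0,0,-0.2,0,-0.32,0,0,-0.4,0,-0.32,0,0,-0.4,0,-0.32,0,0,-0.4,0,-0.32,0,0])

```text
time: 17.78
position: [509.6, -258.8, 147.2]
eef_rot: [-2.081, -2.353, 0.0]
wrist_force: [0.4, 1.1, -2.3]
width: 16.5
gripper_force: 77.0
```

```bash
cat >> h.py <<'E'
def throat(o):
    n=len(o); b=((o[...,2].astype(int)-o[...,0])>40).astype('uint8')
    cs,_=cv2.findContours(b,cv2.RETR_EXTERNAL,cv2.CHAIN_APPROX_NONE); c=max(cs,key=cv2.contourArea)
    f=np.zeros_like(b); cv2.drawContours(f,[cv2.convexHull(c)],-1,1,-1); f=cv2.erode(f,np.ones((9,9)))
    h=((f==1)&(b==0)).astype('uint8'); k,l,st,_=cv2.connectedComponentsWithStats(h); i=1+np.argmax(st[1:,4])
    r=cv2.minAreaRect(np.argwhere(l==i)[:,::-1].astype(np.float32)); print('throat',r,'yaw mod 90',(-r[2])%90, 'bore',cv2.minEnclosingCircle(c))
def look(name):
    w=snap('wrist'); c=np.array([501,-177.]); H=30
    src=[proj(w,[c[0]+a*H,c[1]+b*H,44]) for a,b in [(1,1),(1,-1),(-1,-1),(-1,1)]]
    M=cv2.getPerspectiveTransform(np.float32(src),np.float32([[0,0],[400,0],[400,400],[0,400]]))
    o=cv2.warpPerspective(w['img'],M,(400,400),flags=cv2.INTER_CUBIC); cv2.imwrite(name,o); throat(o)
E
python3 -c "
from h import *
throat(cv2.imread('pics/bolt2.png')); throat(cv2.imread('pics/bolt3.png')[:,:400]); look('pics/bolt4.png')"
```

```text
throat ((304.2344970703125, 313.31378173828125), (122.9073257446289, 123.32255554199219), 85.2363510131836) yaw mod 90 4.763648986816406 bore ((302.7058410644531, 312.885498046875), 145.4049072265625)
throat ((200.1879119873047, 203.7684326171875), (82.90625762939453, 84.7905044555664), 55.00798034667969) yaw mod 90 34.99201965332031 bore ((199.0699005126953, 202.99493408203125), 97.78715515136719)
throat ((199.91624450683594, 205.6189727783203), (83.15853881835938, 84.87390899658203), 55.124671936035156) yaw mod 90 34.875328063964844 bore ((198.6033935546875, 203.27676391601562), 98.21517181396484)
```

The bolt is unchanged at 35°, which matches the block's 19.3° minus 74.5°, so it is exactly at the stop. Now I'll put the key back in line with it, release, and back off.

```bash
python3 -c "
from h import *
go((500.4,-177.3),147,125)"
```

```text
go [0.4034 0.0042 0.0013] turn -0.1551 yaw0 97.1
```

Call:
drive_tool(series=[0.4,0.004,0,-0.155,0,0.4,0.004,0,-0.155,0,0.4,0.004,0,-0.155,0,0.4,0.004,0,-0.155,0,0.4,0.004,0,-0.155,0,0.4,0.004,0,-0.155,0,0.4,0.004,0.1,-0.155,0,0.4,0.004,0.17,-0.155,0,0.4,0.004,0.21,-0.155,0,0.4,0.004,0.21,-0.155,0])

```text
time: 18.67
position: [499.5, -176.8, 103.4]
eef_rot: [-1.451, -2.783, -0.0]
wrist_force: [-0.6, 0.5, -1.8]
width: 17.1
gripper_force: 77.0
```

Call:
drive_tool(series=[0,0,0.02,0,0,0,0,0.04,0,0,0,0,0.06,0,0,0,0,0.08,0,0,0,0,0.095,0,0,0,0,0.1,0,0,0,0,0.1,0,0])

```text
time: 19.25
position: [500.5, -177.4, 85.1]
eef_rot: [-1.449, -2.787, 0.0]
wrist_force: [0.8, -0.2, -1.6]
width: 17.1
gripper_force: 76.9
```

```bash
python3 -c "
from h import *
ang()"
```

```text
[array([1.7000e-02, 1.3865e+02]), array([-6.00000e-03,  1.79919e+02])] 0.3715918064169635 [0.00451657 0.0412162  0.04479431] [-0.00548489  0.39938133 -2.29278459] [ 500.61383781 -177.48822093   85.36665407]
```

Call:
drive_tool(series=[0,0,0.004,0.03,0,0,0,0.004,0.06,0,0,0,0.004,0.09,0,0,0,0.004,0.1,0,0,0,0.004,0.1,0,0,0,0.004,0.1,0,0,0,0.004,0.1,0,0,0,0.004,0.07,0,0,0,0.004,0.03,0,0,0,0.004,0.03,0])

```text
time: 20.13
position: [500.9, -177.6, 84.8]
eef_rot: [1.569, 2.721, -0.0]
wrist_force: [-1.1, -0.2, 0.3]
width: 17.1
gripper_force: 77.2
```

Call:
drive_tool(series=[0,0,0,0,0.3,0,0,0,0,0.4,0,0,0,0,0.5,0,0,0,0,0.6,0,0,0,0,0.6,0,0,0,0,0.6])

```text
time: 20.63
position: [500.6, -177.5, 84.5]
eef_rot: [1.579, 2.716, -0.0]
wrist_force: [0.5, 0.3, -0.4]
width: 51.4
gripper_force: 0.0
```

Retract straight up, then check the standing key.

Call:
drive_tool(series=[0,0,-0.05,0,0.6,0,0,-0.15,0,0.6,0,0,-0.3,0,0.6,0,0,-0.45,0,0.6,0,0,-0.6,0,0.6,-0.3,0,-0.6,0,0.6,-0.3,0,-0.6,0,0.6,-0.3,0,-0.6,0,0.6])

```text
time: 21.3
position: [531.6, -232.7, 205.6]
eef_rot: [1.58, 2.712, -0.001]
wrist_force: [-0.1, 0.3, -0.5]
width: 51.3
gripper_force: 0.0
```

Run:
```python
from h import *
w=snap('wrist'); q=snap('scene'); t=snap('top'); print(toolT()[:3,3])
for n in ('blue_key_grip','orange_key_grip'):
    for k,p in (('w',w),('q',q),('t',t)):
        for d in spotter.tip_of(n,p): print(n,k,round(d['p'],2),d['position'],onplane(p,d['position'],102 if n[0]=='b' else 108).round(1))
print(proj(w,[500.8,-177.3,102]),proj(q,[500.8,-177.3,102]))
a=w['img'][:300,100:400]; b=cv2.resize(q['img'][120:240,190:310],(300,300),interpolation=cv2.INTER_CUBIC)
cv2.imwrite('pics/end.png',np.hstack([a,b]))
```

```text
[ 530.0277245  -229.27736802  204.69784733]
blue_key_grip w 0.63 [260.5, 103.9] [ 501.  -177.6]
blue_key_grip q 0.51 [233.7, 190.4] [429.4  58.2]
blue_key_grip t 0.65 [257.7, 155.4] [465.3   4.5]
orange_key_grip q 0.79 [162.6, 219.7] [438.1 251. ]
orange_key_grip t 0.72 [168.9, 168.0] [432.8 248.2]
[260.47927694 103.41315013] [272.00368112 153.32904097]
```

View pics/end.png

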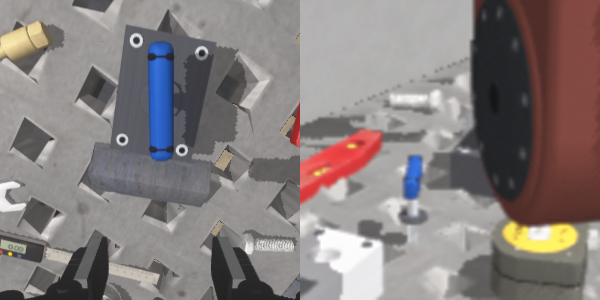

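The wrist view shows the blue key standing upright in the block, its bar from (160,42) to (160,160) and its centre within 1 mm of the bolt axis. The fingers are clear and the orange key is in place. Handing in.

```bash
python3 -c "
from station import ctrl
print(ctrl.close_job())"
```

```text
the job is handed in; nothing more can be done
None
```

I handed the job in at about 21 s with the blue key released and upright in the bolt, and the bolt at about 1.3 rad, its stop by the images; the interface gave no verdict. On the way I pulled the key out twice to check the bolt, and the wrist torque never showed a clear hard stop. The orange key is still in the rack.

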